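# Part two stuck beakers and sort them onto their drying mats

### The job

The blue beaker has been washed up stuck inside the steel one. Draw it straight up out of the steel beaker, which stays standing where it is meanwhile, and stand it upright on the small round green mat; then stand the steel beaker upright on the large round green mat. Each must stand wholly on its own mat; set them down, do not drop them or tip them over.

Things in the scene. Friction and masses are not known exactly. Their poses are not given: they have to be found in the camera images.
- slim: tall slim open beaker of blue plastic, round, 115 mm high, outer diameter 40 mm at the base growing evenly to 52 mm at the rim, wall 3 mm, about 90 g. Origin: centre of its underside, z up its axis. Starts upright inside the steel beaker, underside 5 mm above the table, its top 45 mm clear above the steel rim, where it can be gripped across from above
- wide: lower, wider open beaker of bare steel, round, 70 mm high, outer diameter 52 mm at the base, 60 mm at the rim, wall 4 mm, floor 5 mm thick, about 500 g. Origin: centre of its underside, z up its axis; stands loose on the table. Rubber nubs in its mouth hold the blue beaker with up to about 3 N, less than its own weight: a straight pull up by 70 mm frees the blue one and leaves this standing
- small_mat: the smaller of two flat round green drying mats, 80 mm in diameter, 4 mm thick, fixed on the table. Origin: centre of its underside, on the table. The two mats may stand on either side
- large_mat: the larger of two flat round green drying mats, 100 mm in diameter, 4 mm thick, fixed on the table. Origin: centre of its underside, on the table
Things that resemble listed ones, but are neither listed nor needed, are in the scene too. Leave any yellow look-alike of the wide alone.

How it is judged:
By the outcome, as a careful person would: the job done as asked, in the order asked, and still so for the second after the job is handed in, with the robot touching nothing.
It also fails if it takes over 54 s, if anything falls off the work surface, if the arm or the gripper's body presses on something with over 40 N, if the wrist force passes 120 N, or if a joint passes its speed limit or range.

### The arm

A 6-joint arm with a two-finger parallel gripper is mounted at the origin on the work surface. World frame = base frame: x ahead of the robot, y to its left, z up, the work surface at z = 0. Lengths are in m, angles in rad, forces in N, time in s.
With the tool pointing down it reaches from about 0.35 to 0.925 m from the base axis. Payload 6.4 kg.
Tool frame: the origin (TCP) lies midway between the tips of the shut fingers; the grasp point (between the pads) lies 19 mm behind it (env.grip_point_offset is the distance from the TCP to the grasp point, in m); z points along the fingers, y is the line along which they close (so a half turn about z gives the same grasp; the last joint's range is limited). The gripper opens to 94 mm and grips with 3 to 60 N. Pads are 16 mm wide; open, the fingers measure 119 mm over their backs; the gripper's body (75 mm by 177 mm) begins 78 mm behind the grasp point.
Start: joints at [-1.327, 0.245, 1.558, -0, 1.339, -0.174], TCP at [0.264, -0.594, 0.166] pointing down, gripper open.
Joint ranges: [-3.13, 3.13], [-1.02, 2.26], [0.13, 2.54], [-0.95, 4.09], [0.21, 2.88], [-2.74, 2.74]. Speed limits (rad/s): [2.57, 2.57, 3.14, 3.14, 3.14, 3.14].

### API

Orientations are given as a unit quaternion [x, y, z, w].
In Python, from rig import env, solver, cams, order gives the robot as it stands. Calls block until the motion is done:
- env.move_to(position, orientation): joint-space move of the TCP to a pose.
- env.movel(position, feed=0.15, ori=None, stop_force=None): straight line of the TCP; ori=None keeps the orientation; feed is the mean speed in m/s. With stop_force (N) it stops when the force on the tool has changed by that much, and returns True; else False.
- env.set_joints(angles): joint-space move.
- env.grip(opening, strength=None): finger opening in m; strength is the grip in N (None keeps the last); returns when the fingers have stopped.
- env.wait(seconds).
- solver.inverse_kinematics(position, orientation): joint angles nearest the present ones, or None.
- env.observe(): the state.
- cams.get_image(name): name is "side" or "top" or "wrist"; returns the picture (420x560x3 uint8, red, green, blue); there is no depth.
- cams.camera_model(name): a dict with "K" (3x3 intrinsics, pixels), "dist_coeffs" ([k1, k2, p1, p2, k3] as OpenCV has them; the pictures are not rectified), "view" (4x4, takes a point from world to camera coordinates); the wrist camera has in their place "hand_eye" (4x4, takes a point from camera to tool coordinates, whose origin is the TCP and whose axes are the flange's). Camera axes: x right, y up, looking along -z (the intrinsics and any distortion apply to the point x, -y, -z); pixel columns grow to the right and rows downward; lengths in m; the calibration is good to about 2 mm. A picture is of the moment at which its call begins: read the wrist's pose just before it. camera_model takes no time and is no camera call.
A pose or a line that the arm cannot do raises env.MotionError and nothing moves.
- order.sign_off(): hands the job in; it is judged then, once.
The state is a dict: "time_s": time; "joint_pos": joint angles; "joint_velocities": joint speeds; "tau": joint torques, N m; "tcp_pos": TCP position; "ee_rot": TCP orientation; "ft_force": force on the tool from outside, world axes, zero at the start; "torque": the same for the moment, N m; "gripper_width": finger opening in m; "grasp_force": force on a finger pad.
Only numpy, scipy, OpenCV 4.12 (cv2) and the standard library are available. Lean on these libraries where they do the work, as an engineer would, in place of code of your own. Each camera call takes 0.05 s, during which the arm holds its last target. There are 200 camera calls.

## Working session

There is one attempt and no reset: what is moved stays moved. The work goes in short steps, each a Python script; the robot and the scene stay as the last script left them, time stands still between calls to the robot, and variables do not carry over. Pictures are saved under pics/ and viewed, at most 10 in all, crops included, and the job is handed in when it is done.

```bash
mkdir -p pics; ls; python3 - <<'E'
from rig import env,solver,cams,order
import cv2,numpy as np
for n in("top","side"):
    cv2.imwrite(f"pics/{n}0.png",cams.get_image(n)[:,:,::-1])
    m=cams.camera_model(n);print(n,{k:np.round(v,3).tolist() for k,v in m.items()})
o=env.observe();print(o["time_s"],o["ee_rot"],env.grip_point_offset)
E
```

```text
pics
top {'K': [[414.033, 0.0, 281.5], [0.0, 414.033, 205.506], [0.0, 0.0, 1.0]], 'dist_coeffs': [-0.027, 0.0, 0.0, 0.0, 0.0], 'view': [[-0.001, -1.0, 0.025, 0.005], [0.98, 0.003, 0.198, -0.539], [-0.198, 0.024, 0.98, -0.744], [0.0, 0.0, 0.0, 1.0]]}
side {'K': [[382.444, 0.0, 281.617], [0.0, 382.444, 212.027], [0.0, 0.0, 1.0]], 'dist_coeffs': [-0.042, 0.0, 0.0, 0.0, 0.0], 'view': [[0.992, -0.126, 0.005, -0.526], [0.093, 0.762, 0.641, -0.076], [-0.085, -0.635, 0.768, -0.763], [0.0, 0.0, 0.0, 1.0]]}
0.1 [ 9.78251850e-01  2.07418881e-01 -3.00984147e-05 -8.51152329e-04] 0.0188
```

View pics/top0.png

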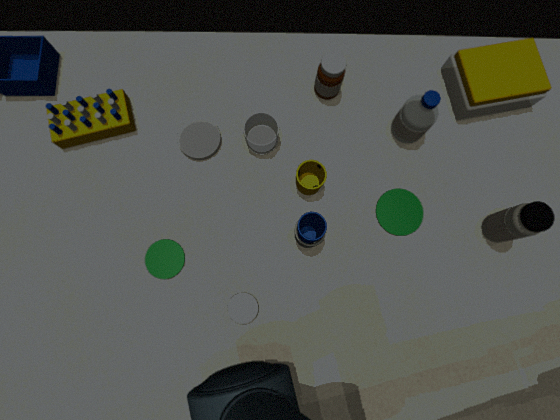

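View pics/side0.png

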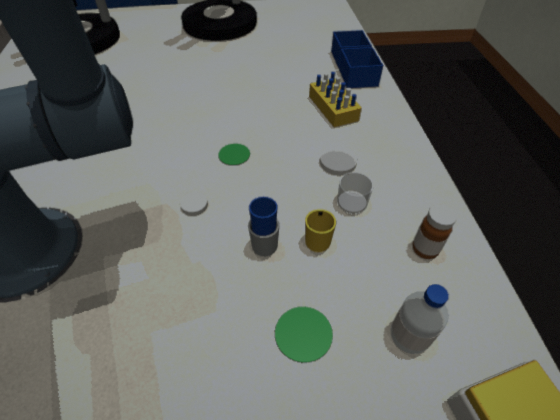

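Top view:
- The green mats are at (165,259) and (400,212), and the right one looks larger.
- The blue beaker in the steel one is at (311,229).
- The yellow look-alike is at (311,177) and a pale glass at (262,132).
- The blue tray, blue cap and pegs aren't the target. The beaker at (311,229), side view (264,225), fits: it is blue and stands in bare steel.

Next I'll measure and take a crop to confirm.

```bash
cat >h.py <<'E'
from rig import env,solver,cams,order
import cv2,numpy as np
def rays(n,px):
    m=cams.camera_model(n);V=np.array(m["view"]);R,t=V[:3,:3],V[:3,3]
    u=cv2.undistortPoints(np.float64(px).reshape(-1,1,2),np.array(m["K"]),np.array(m["dist_coeffs"])).reshape(-1,2)
    return -R.T@t,np.c_[u[:,0],-u[:,1],-np.ones(len(u))]@R
def plane(n,px,z):
    c,d=rays(n,px);return (c+d*((z-c[2])/d[:,2])[:,None])[:,:2]
def blobs(im,lo,hi,amin=60):
    m=cv2.inRange(cv2.cvtColor(im,cv2.COLOR_RGB2HSV),lo,hi)
    return [c for c in cv2.findContours(m,cv2.RETR_EXTERNAL,cv2.CHAIN_APPROX_NONE)[0] if cv2.contourArea(c)>amin]
def circ(p): # centre, diameter of the smallest circle about plane points
    c,r=cv2.minEnclosingCircle(np.float32(p*1000));return np.round(c,1),round(2*r,1)
GREEN=((45,100,40),(80,255,255));BLUE=((100,120,25),(125,255,255))
E
python3 - <<'E'
from h import *
for n in("top","side"):
    im=cams.get_image(n)
    for c in blobs(im,*GREEN): print(n,"green",cv2.boundingRect(c),circ(plane(n,c,.004)))
    for c in blobs(im,*BLUE,200): print(n,"blue",cv2.boundingRect(c),circ(plane(n,c,.12)))
    u,v=(311,215) if n=="top" else (275,225)
    k=cv2.resize(im[v-60:v+60,u-60:u+60],(400,400),interpolation=cv2.INTER_CUBIC)
    k=np.clip(k*1.8,0,255).astype(np.uint8)
    if n=="top":K=k
cv2.imwrite("pics/crop.png",np.hstack([K,k])[:,:,::-1])
E
```

```text
top green (145, 239, 40, 40) (array([440.7, 236.8]), 78.7)
top green (376, 189, 47, 47) (array([ 537.5, -238.7]), 99.0)
top blue (297, 212, 30, 31) (array([487.4, -44.9]), 56.7)
top blue (422, 91, 19, 18) (array([ 732.1, -274.5]), 39.1)
top blue (0, 36, 45, 60) (array([795. , 505.2]), 149.6)
side green (275, 307, 57, 55) (array([ 537.2, -241.1]), 97.8)
side green (219, 144, 31, 21) (array([440.9, 232.5]), 77.5)
side blue (424, 285, 24, 23) (array([ 731.2, -255.2]), 40.2)
side blue (249, 197, 28, 38) (array([488.6, -67. ]), 85.1)
side blue (332, 31, 51, 78) (array([767.4, 416.1]), 408.0)
side blue (106, 0, 71, 7) (array([166. , 914.6]), 246.4)
```

View pics/crop.png

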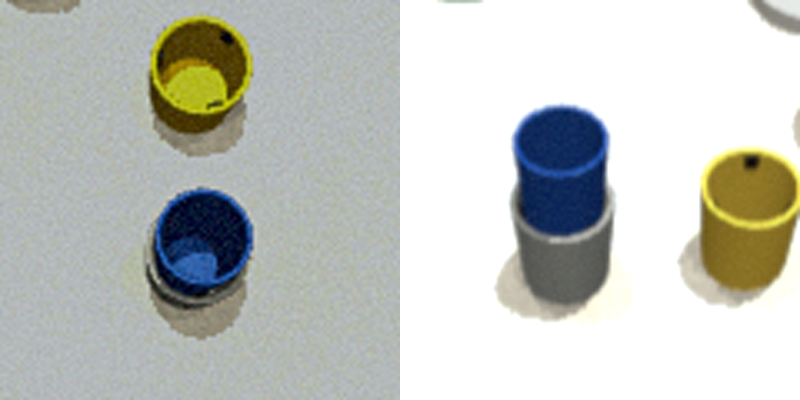

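The crop confirms it: left half shows the blue rim centred at (204,238) in a grey steel beaker and the yellow one separate above it; right half shows the blue rim at (162,141) with steel below. The mats measure 79 mm (small, left) and 99 mm (large, right). Now the first move, going up first to clear the dark bottle at (510,225).

```bash
python3 - <<'E'
from h import *
a=plane("top",[[251+204.5*.3-.35,155+238.5*.3-.35]],.12)[0]
b=plane("side",[[215+162*.3-.35,165+141*.3-.35]],.12)[0]
print(a,b)
p=(a+b)/2; assert np.linalg.norm(a-b)<.008
D=[1,0,0,0]
o=env.observe();t=np.array(o["tcp_pos"])
q=solver.inverse_kinematics([*p,.2],D);print("ik",q)
env.movel([t[0],t[1],.32],feed=.25)
env.grip(.075,20)
env.move_to([*p,.2],D)
hit=env.movel([*p,.084],feed=.12,stop_force=6)
o=env.observe();print(hit,o["tcp_pos"],o["time_s"],o["ft_force"],o["gripper_width"])
cv2.imwrite("pics/pre.png",cams.get_image("side")[100:320,150:450,::-1])
np.save("p.npy",p)
E
```

```text
[ 0.48896527 -0.04662467] [ 0.49044522 -0.04905091]
ik [-3.28268889e-01 -1.64013475e-01  1.91621359e+00 -4.44089210e-16
  1.38939253e+00  1.24252744e+00]
False [ 0.49043114 -0.04809795  0.08486168] 4.7583 [ 1.56427424 -0.24334538  0.34224087] 0.07495557627897764
```

View pics/pre.png

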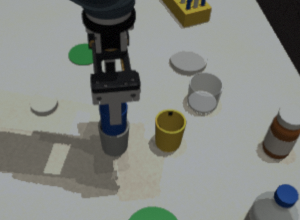

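The fingers straddle the blue beaker (crop, around (113,115)) above the steel rim, clear of the yellow one at (170,130). Next I'll grip and draw it up.

```bash
python3 - <<'E'
from h import *
env.grip(0.0,20); o=env.observe();print(o["gripper_width"],o["grasp_force"],o["ft_force"])
t=np.array(o["tcp_pos"])
for dz in(.03,.085,.13):
    env.movel([t[0],t[1],t[2]+dz],feed=.06 if dz<.1 else .12);o=env.observe();print(np.round(o["tcp_pos"],4),np.round(o["ft_force"],2),o["gripper_width"],o["time_s"])
for n in("top","side"):
    im=cams.get_image(n); 
    cv2.imwrite(f"pics/{n}1.png",im[:,:,::-1])
I=[cv2.imread("pics/top1.png")[130:330,180:480],cv2.imread("pics/side1.png")[100:300,150:450]]
cv2.imwrite("pics/lift.png",cv2.resize(np.vstack(I),None,fx=1.4,fy=1.4))
E
```

```text
0.0005222548304610422 0.0 [ 0.11122598 -0.67872048  0.34740956]
[ 0.4897 -0.0478  0.1141] [-0.95 -0.02  0.47] 0.0005451839001282619 6.6417
[ 0.4894 -0.0477  0.1685] [-0.03 -0.41 -0.17] 0.00028957399757528345 7.7083
[ 0.4895 -0.0477  0.2136] [ 0.31 -0.05 -0.64] 0.00037619744488378193 8.2333
```

View pics/lift.png

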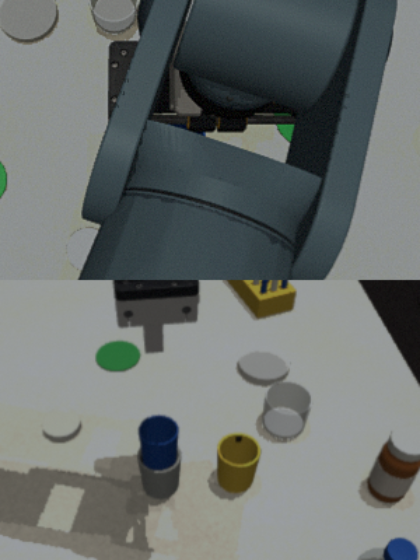

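The fingers shut on nothing and the blue beaker is still in place, at (159,440) in the crop. I'll compare where the tool appears with where calibration puts it, using the pictures I already have plus the wrist view.

```bash
python3 - <<'E'
from h import *
def proj(n,P):
    m=cams.camera_model(n);V=np.array(m["view"]);P=np.atleast_2d(P);c=P@V[:3,:3].T+V[:3,3]
    return cv2.projectPoints(np.c_[c[:,0],-c[:,1],-c[:,2]],np.zeros(3),np.zeros(3),np.array(m["K"]),np.array(m["dist_coeffs"]))[0].reshape(-1,2).round(1)
o=env.observe();t=np.array(o["tcp_pos"]);print(t,o["ee_rot"],o["joint_pos"])
print("tcp side",proj("side",t),"top",proj("top",t))
pre=np.array([.4904,-.0481,.0849])
print("pre finger tips side",proj("side",[pre+[0,-.0375,0],pre+[0,-.05,0],pre+[0,.0375,0]]), "rim",proj("side",[.49,-.048,.12]))
w=cams.camera_model("wrist");print({k:np.round(v,3).tolist() for k,v in w.items()})
im=cams.get_image("wrist");s=cv2.imread("pics/side1.png")
cv2.imwrite("pics/w.png",np.hstack([cv2.resize(im[:,:,::-1],(400,300)),cv2.resize(s[40:265,130:430],(400,300))]))
E
```

```text
[ 0.48898304 -0.04757989  0.21271482] [ 9.99999410e-01  1.17967935e-05 -1.03158564e-03 -3.41090440e-04] [-3.28232330e-01 -1.73662283e-01  1.90148683e+00 -1.96034594e-05
  1.41594105e+00  1.24254345e+00]
tcp side [[260.4 168.6]] top [[318.5 217.2]]
pre finger tips side [[265.8 235.1]
 [266.5 240.7]
 [261.9 203.8]] rim [[262.9 206.5]]
{'K': [[346.405, 0.0, 287.023], [0.0, 346.405, 210.392], [0.0, 0.0, 1.0]], 'dist_coeffs': [0.03, 0.0, 0.0, 0.0, 0.0], 'hand_eye': [[-0.0, 0.965, 0.263, 0.076], [1.0, 0.0, 0.001, -0.0], [0.001, 0.263, -0.965, -0.219], [0.0, 0.0, 0.0, 1.0]]}
```

View pics/w.png

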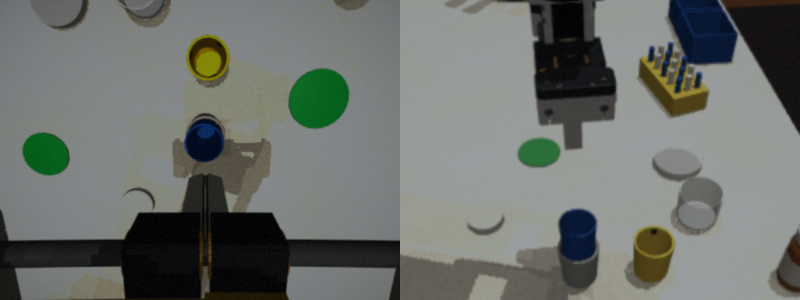

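Wrist half: the blue rim is at (205,140), in line with the tool, while the shut finger tips sit at (205,175). Side half: the tips are at (572,147), about 18 px higher than the reported TCP projects. Both views suggest the real tips are about 42 mm short of the reported TCP, so the fingers closed just above the rim. A gentle touch on bare table will settle it.

```bash
python3 - <<'E'
from h import *
env.grip(.055,20)
env.movel([.45,.09,.10],feed=.2)
env.movel([.45,.09,.015],feed=.1,stop_force=5)
h=env.movel([.45,.09,-.055],feed=.035,stop_force=5)
o=env.observe();print(h,o["tcp_pos"],o["ft_force"],o["time_s"])
env.movel([.45,.09,.03],feed=.15)
E
```

```text
True [ 0.44988786  0.08998827 -0.03965914] [-1.74937520e+00 -4.89983677e-03  6.38376009e+00] 12.825
```

The touch confirms it: the tips are 39 mm short of the reported TCP. I'll regrip with that correction.

```bash
python3 - <<'E'
from h import *
OFF=.039; p=np.load("p.npy")
env.movel([.45,.09,.12],feed=.25)
env.grip(.075,20)
env.movel([*p,.12],feed=.25)
hit=env.movel([*p,.083-OFF],feed=.12,stop_force=6)
assert not hit
env.grip(0.0,20); o=env.observe();print(o["gripper_width"],o["grasp_force"],o["ft_force"],o["tcp_pos"])
assert o["gripper_width"]>.03
t=np.array([*p,.083-OFF])
for dz in(.03,.085,.12):
    env.movel([*p,t[2]+dz],feed=.08);o=env.observe();print(np.round(o["tcp_pos"],4),np.round(o["ft_force"],2),o["gripper_width"],o["time_s"])
for n in("top","side"): cv2.imwrite(f"pics/{n}2.png",cams.get_image(n)[:,:,::-1])
cv2.imwrite("pics/lift2.png",cv2.imread("pics/side2.png")[100:320,150:450])
E
```

```text
0.05122356459556504 20.000325482596963 [-0.3411067   0.89377182  3.65569011] [ 0.49011255 -0.04779094  0.04453318]
[ 0.49   -0.0479  0.0744] [0.76 0.21 0.37] 0.05114788058920617 17.0167
[ 0.4893 -0.0477  0.1285] [ 0.34  0.02 -0.94] 0.05118691713665106 17.8583
[ 0.4898 -0.0479  0.1643] [-0.77 -0.6  -0.73] 0.05117388052119604 18.45
```

View pics/lift2.png

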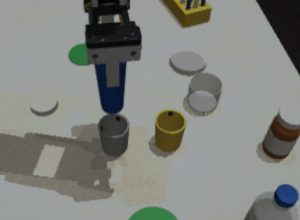

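The blue beaker hangs free and upright at (112,85), and the steel one still stands at (114,135). Now to place the blue on the small mat.

```bash
python3 - <<'E'
from h import *
m=[.4408,.2347]
env.movel([*m,.155],feed=.2)
env.movel([*m,.055],feed=.12)
hit=env.movel([*m,.038],feed=.025,stop_force=3)
o=env.observe();print(hit,o["tcp_pos"],o["ft_force"],o["gripper_width"])
env.grip(.075,20)
env.movel([*m,.16],feed=.15)
env.movel([.45,.09,.16],feed=.25)
print(env.observe()["time_s"])
a=cams.get_image("top");b=cams.get_image("side")
cv2.imwrite("pics/s3.png",np.hstack([a[100:330,100:400],b[100:330,150:450]])[:,:,::-1])
cv2.imwrite("pics/top3.png",a[:,:,::-1]);cv2.imwrite("pics/side3.png",b[:,:,::-1])
E
```

```text
True [0.4408008  0.23490848 0.04322618] [-1.23064216  0.55445932  2.54622111] 0.05094910747723296
23.8667
```

View pics/s3.png

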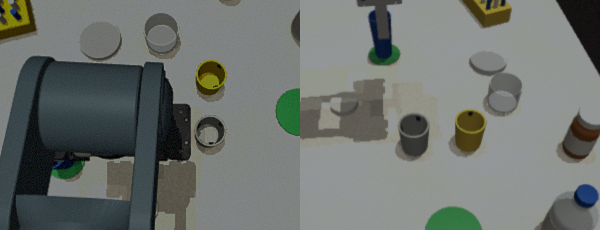

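The blue beaker stands on the small mat, side crop (383,50). The steel rim is at top px (311,230) and side px (264,219). I'll locate the steel beaker from these, then grip and place it.

```bash
python3 - <<'E'
from h import *
OFF=.039
a=plane("top",[[311,230]],.07)[0];b=plane("side",[[264,219.5]],.07)[0];print(a,b)
p=np.array([.49,-.048])
print(np.linalg.norm((a+b)/2-p)); assert np.linalg.norm((a+b)/2-p)<.008
m=[.5373,-.2395]
env.grip(.085,40)
env.movel([*p,.13],feed=.25)
hit=env.movel([*p,.03-OFF],feed=.1,stop_force=6); assert not hit
env.grip(0.,40);o=env.observe();print(o["gripper_width"],o["grasp_force"]); assert o["gripper_width"]>.04
env.movel([*p,.07],feed=.12);o=env.observe();print(o["ft_force"],o["gripper_width"])
env.movel([*m,.07],feed=.18)
env.movel([*m,.012-.007],feed=.1)
hit=env.movel([*m,-.012],feed=.025,stop_force=4)
o=env.observe();print(hit,o["tcp_pos"],o["ft_force"])
env.grip(.085,40)
env.movel([*m,.12],feed=.12)
env.movel([.4,-.06,.2],feed=.25)
print(env.observe()["time_s"])
a=cams.get_image("top");b=cams.get_image("side")
for n,i in(("top",a),("side",b)):
    for c in blobs(i,*GREEN): print(n,cv2.boundingRect(c))
cv2.imwrite("pics/s4.png",np.hstack([a[100:400,120:460],b[100:400,150:490]])[:,:,::-1])
E
```

```text
[ 0.48931601 -0.04960836] [ 0.49139105 -0.03763737]
0.00439138782100681
0.058378345036302355 40.00035800621845
[-1.14670895  0.74855273 -6.80664682] 0.058789651169007584
True [ 0.53738451 -0.23928455 -0.00542204] [1.53513704 0.39771164 2.88747377]
33.4417
top (148, 239, 37, 40)
top (378, 189, 29, 18)
side (275, 313, 57, 49)
side (219, 145, 31, 20)
```

View pics/s4.png

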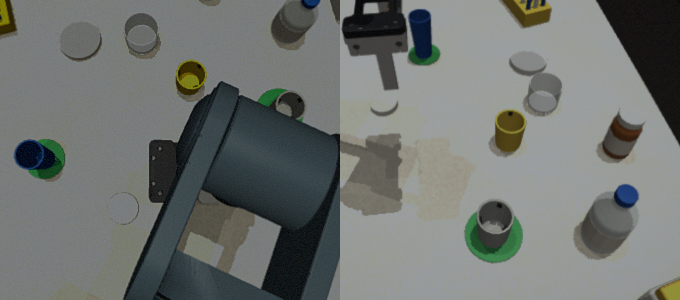

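Both beakers stand upright on their own mats: steel on the large mat, side crop (494,225), and blue on the small one, (422,40). The arm is clear, so I'm handing it in.

```bash
python3 -c "
from rig import order;print(order.sign_off())"
```

```text
the job is handed in; nothing more can be done
None
```

The job is handed in at about 33 s: the blue beaker was drawn straight up out of the steel one and stands upright on the small mat, and the steel beaker stands upright on the large mat; the first grasp closed on nothing because the real fingertips are 39 mm short of the reported TCP, which I measured by touching the table and corrected for.

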